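Load the cold block in reverse order

TASK

Move the four capped tubes from the turquoise rack into the aluminium cold block in reverse order, because the analyser draws from the other end: the tube nearest the rack's black end goes into the well farthest from the block's black end, and so on along the row, until the tube farthest from the rack's black end sits in the well nearest the block's black end. The colour tags on the rack record where each tube began. Keep the tubes upright, and leave each one standing fully down in its well.

Things in the scene. Friction and masses are not known exactly. Their poses are not given: they have to be found in the camera images.
- rack: Turquoise plastic tube rack, 250 x 90 x 58 mm (x, y, z), fixed, any yaw. Four round wells at x = -90, -30, 30, 90 mm, y = 0: 33 mm wide, 50 mm deep (floor 8 mm above the underside). A black end piece of equal height covers the +x end (x = 125 to 143 mm). Origin: centre of the underside of the 250 mm body, on the bench; z up. All wells hold a tube at the start.
- block: Bare aluminium cold block, 250 x 90 x 58 mm (x, y, z), fixed, any yaw. Four round wells at x = -90, -30, 30, 90 mm, y = 0: 33 mm wide, 50 mm deep (floor 8 mm above the underside). A black end piece of equal height covers the +x end (x = 125 to 143 mm). Origin: centre of the underside of the 250 mm body, on the bench; z up. All wells are empty at the start.
- tube_red: Loose whitish tube, red screw cap, 116 mm tall, 40 to 85 g. Body 29 mm in diameter, tapering over the lowest 8 mm to a flat foot 20 mm wide; cap a cylinder 34 mm in diameter, 98 to 116 mm above the foot (grip it there). Origin: centre of the foot; z up the tube. Seated, the foot rests on the well's floor, 8 mm above the bench, and the cap's top is at 124 mm.
- tube_yellow: Loose whitish tube, yellow screw cap, 116 mm tall, 40 to 85 g. Body 29 mm in diameter, tapering over the lowest 8 mm to a flat foot 20 mm wide; cap a cylinder 34 mm in diameter, 98 to 116 mm above the foot (grip it there). Origin: centre of the foot; z up the tube. Seated, the foot rests on the well's floor, 8 mm above the bench, and the cap's top is at 124 mm.
- tube_green: Loose whitish tube, green screw cap, 116 mm tall, 40 to 85 g. Body 29 mm in diameter, tapering over the lowest 8 mm to a flat foot 20 mm wide; cap a cylinder 34 mm in diameter, 98 to 116 mm above the foot (grip it there). Origin: centre of the foot; z up the tube. Seated, the foot rests on the well's floor, 8 mm above the bench, and the cap's top is at 124 mm.
- tube_blue: Loose whitish tube, blue screw cap, 116 mm tall, 40 to 85 g. Body 29 mm in diameter, tapering over the lowest 8 mm to a flat foot 20 mm wide; cap a cylinder 34 mm in diameter, 98 to 116 mm above the foot (grip it there). Origin: centre of the foot; z up the tube. Seated, the foot rests on the well's floor, 8 mm above the bench, and the cap's top is at 124 mm.
- tag_red: Red colour tag, 28 x 16 x 4 mm, fixed on top of the turquoise rack beside the well where the red-capped tube starts; it stays there as a record. Origin: centre of its underside, at y = -34 mm, z = 58 mm in the rack's frame and at the x of that well; axes parallel to the rack's.
- tag_yellow: Yellow colour tag, 28 x 16 x 4 mm, fixed on top of the turquoise rack beside the well where the yellow-capped tube starts; it stays there as a record. Origin: centre of its underside, at y = -34 mm, z = 58 mm in the rack's frame and at the x of that well; axes parallel to the rack's.
- tag_green: Green colour tag, 28 x 16 x 4 mm, fixed on top of the turquoise rack beside the well where the green-capped tube starts; it stays there as a record. Origin: centre of its underside, at y = -34 mm, z = 58 mm in the rack's frame and at the x of that well; axes parallel to the rack's.
- tag_blue: Blue colour tag, 28 x 16 x 4 mm, fixed on top of the turquoise rack beside the well where the blue-capped tube starts; it stays there as a record. Origin: centre of its underside, at y = -34 mm, z = 58 mm in the rack's frame and at the x of that well; axes parallel to the rack's.

How it is judged:
By the outcome, as a careful person would: the job done as asked, in the order asked, and still so for the second after the job is handed in, with the robot touching nothing.
It also fails if it takes over 109 s, if anything falls off the work surface, if the arm or the gripper's body presses on something with over 40 N, if the wrist force passes 120 N, or if a joint passes its speed limit or range.

ROBOT

A 7-joint arm with a two-finger parallel gripper is mounted at the origin on the work surface. World frame = base frame: x ahead of the robot, y to its left, z up, the work surface at z = 0. Lengths are in m, angles in rad, forces in N, time in s.
With the tool pointing down it reaches from about 0.425 to 1.025 m from the base axis. Payload 9.4 kg.
Tool frame: the origin (TCP) lies on the centre line of the jaws, within the pads' length; the fingertips stand 8 mm ahead of it and the grasp point (between the pads) lies 11 mm behind it; z points along the fingers, x is the direction in which the jaws open and shut, and the axes are right-handed (so a half turn about z gives the same grasp; the last joint's range is limited). The gripper opens to 85 mm and grips with 20 to 120 N. Pads are 22 mm wide; open, the fingers measure 114 mm over their backs; the gripper's body (76 mm by 85 mm) begins 54 mm behind the grasp point. The pads swing forward as they close: fully open they stand 13 mm farther back than shut.
Start: joints at [-1.37, 0.599, -0.003, 1.599, 0.002, 0.943, -0.08], TCP at [0.199, 0.697, 0.239] pointing down, gripper open.
Joint ranges: [-2.57, 2.57], [-0.35, 1.97], [-1.29, 1.29], [0.11, 2.56], [-1.05, 4.19], [0.11, 1.86], [-2.63, 2.63]. Speed limits (rad/s): [2.22, 2.22, 3.01, 3.01, 3.14, 3.14, 3.14].

INTERFACE

Orientations are given as a rotation vector (axis times angle).
In Python, from workcell import sensors, eyes, close_job gives the robot as it stands. The module is installed in compiled form; this text tells all that it offers.
- The arm moves only by the tool send_rows, never from a script. Its argument "deltas" is a list of rows, each an object with "slide": the shift along the tool's x, y, z in mm, a list of three; "rotation": the turn, a rotation vector about the tool's x, y, z in rad, a list of three; "claw": the closure in counts, from 0 (fully open) to 255 (shut). In form: [{"slide": [tx, ty, tz], "rotation": [ax, ay, az], "claw": claw}, ...]. A call has 1 to 10 rows; each row is the pose to reach, as a shift and turn from the pose commanded when the call began, along the tool's axes at that moment; what a row does not reach only later rows make up. A row lasts 1/8 s, in which the tool goes at most 62.5 mm and 10.7 degrees, less where a joint would pass 70% of its speed; a pose out of reach is approached as far as the arm can. A call with a gripper value outside its range is refused whole. The fingers move at their own pace and stop on an object; "squeeze" is the grip in N (left out, the last holds). Time passes only in rows, so rows that repeat a pose let the fingers close. It gives the time, the measured TCP pose, the force and the opening at its end, in the units of the state.
- sensors.read_state(): the state, without advancing time (a new reading comes with each control period).
- eyes.snapshot(name): name is "scene" or "side" or "wrist"; returns a dict with "image" (420x560x3 uint8, red, green, blue), "fx", "fy", "cx", "cy" (pixels), "R" (3x3) and "t" (3): a world point X has camera coordinates R X + t. Camera axes: x right, y down, z forward; pixel columns grow to the right and rows downward; lengths in m; the calibration is good to about 2 mm. A picture is of the moment at which its call begins. There is no depth.
- close_job(): hands the job in, once; it reports no verdict.
The state is a dict: "clock": time; "joints": joint angles; "joint_velocities": joint speeds; "joint_torque": joint torques, N m; "tcp_pos": TCP position; "tool_rot": TCP orientation; "contact_force": force on the tool from outside, world axes, zero at the start; "moment": the same for the moment, N m; "width": finger opening in m.
Only numpy, scipy, OpenCV 4.12 (cv2) and the standard library are available. Lean on these libraries where they do the work, as an engineer would, in place of code of your own. Each camera call takes 0.05 s, during which the arm holds its last target.

## Working session

There is one attempt and no reset: what is moved stays moved. The work goes in short steps, Python scripts to look and compute and a tool call to move; the robot and the scene stay as the last step left them, time stands still between calls to the robot, and variables do not carry over. Pictures are saved under pics/ and viewed, and the job is handed in when it is done.

Besides the shell and the picture viewer there is one more tool, called after "Emit:" as name(argument=value, ...), one argument or row to a line, values as JSON. send_rows: Moves the arm, as the interface text tells. Its arguments: {"type":"object","properties":{"deltas":{"type":"array"},"squeeze":{"type":"number"}},"required":["deltas"]}

```bash
mkdir -p pics; python3 - <<'E'
from workcell import sensors, eyes
import cv2
s=sensors.read_state()
for k,v in s.items(): print(k,v)
for n in ("scene","side","wrist"):
    d=eyes.snapshot(n); cv2.imwrite(f"pics/{n}0.png",d["image"][:,:,::-1])
    print(n,d["fx"],d["cx"],d["cy"],d["R"],d["t"])
E
```

```text
clock 0.0
joints [-1.36971646  0.60010118 -0.00255085  1.60014497  0.00177781  0.9428975
 -0.07983335]
joint_velocities [-5.82254916e-04  1.53190973e-03 -1.86262417e-03  1.01178148e-03
 -1.53785974e-03  1.91813009e-04 -7.77797596e-05]
joint_torque [ 8.23668834e-04 -7.76460600e+01  1.56487841e+00 -2.57988185e+01
  1.22910787e-02  9.59463883e-03  2.10387697e-05]
tcp_pos [0.19868778 0.69675746 0.23842874]
tool_rot [ 2.50675769e+00  1.89190946e+00 -1.82170130e-03]
contact_force [ 0.35083581  0.68786352 -1.00655668]
moment [ 0.02596763 -0.05961393 -0.01660733]
width 0.08531631257585151
scene 435.9759272759192 282.3701040014794 205.95084429563235 [[ 0.36132594  0.93242835  0.00457627]
 [ 0.71154689 -0.27255355 -0.64762302]
 [-0.60261479  0.23725923 -0.76194716]] [-0.19114388 -0.3500878   1.39340988]
side 430.34889504534146 271.2861759652816 211.27907928297054 [[ 0.91117333 -0.41176975  0.01445104]
 [-0.28015125 -0.64488053 -0.71108675]
 [ 0.30212321  0.64387481 -0.70295576]] [-0.5206891   0.1792489   0.73395535]
wrist 342.6382490079551 279.81767556201464 208.90747874134775 [[ 0.27375703  0.961797   -0.001904  ]
 [ 0.91438033 -0.25964585  0.31063264]
 [ 0.29827118 -0.08677885 -0.95052813]] [-0.72378534 -0.04106128  0.38039635]
```

View pics/scene0.png

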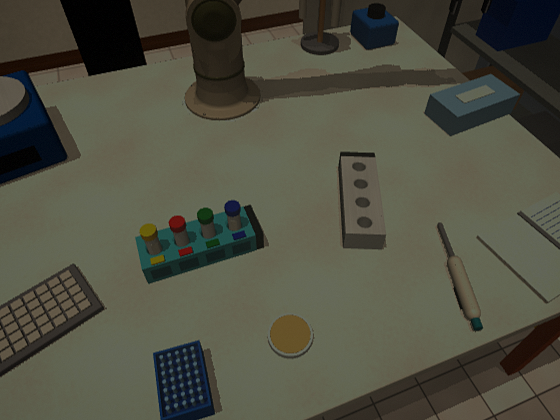

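View pics/side0.png

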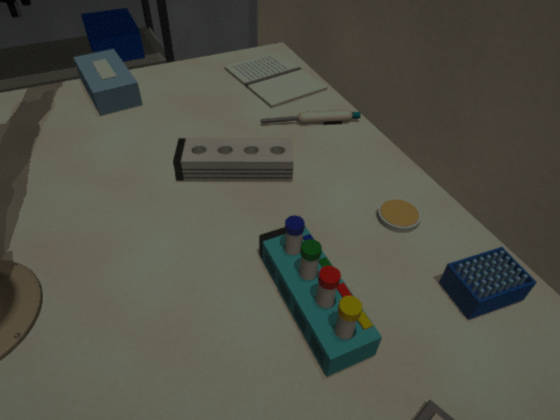

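View pics/wrist0.png

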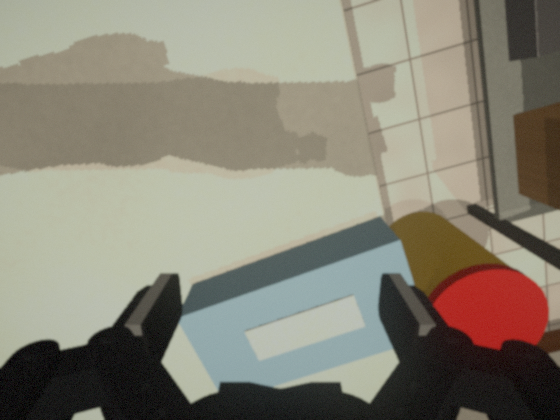

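The rack order from its black end is blue, green, red, yellow. In the scene view the blue cap is at (232,208) and the black end at (255,228). The block's black end is at the top, (358,154), with wells at about (358,167), (361,184), (363,202) and (364,222). Next I'll measure these.

```bash
cat > h.py <<'E'
import numpy as np, cv2
from workcell import sensors, eyes
def K(d): return np.array([[d["fx"],0,d["cx"]],[0,d["fy"],d["cy"]],[0,0,1.]])
def ray(d,uv):
    R=np.array(d["R"]);t=np.array(d["t"])
    v=np.linalg.inv(K(d))@np.array([uv[0],uv[1],1.]); return -R.T@t, R.T@v
def plane(d,uv,z):
    c,v=ray(d,uv); return c+v*(z-c[2])/v[2]
def proj(d,X):
    p=K(d)@(np.array(d["R"])@np.array(X)+np.array(d["t"])); return p[:2]/p[2]
def tri(rs):
    A=np.zeros((3,3));b=np.zeros(3)
    for c,v in rs:
        v=v/np.linalg.norm(v);P=np.eye(3)-np.outer(v,v);A+=P;b+=P@c
    return np.linalg.solve(A,b)
RNG={"red":[(0,8),(172,180)],"yellow":[(20,35)],"green":[(50,75)],"blue":[(112,130)]}
def blobs(d,col,smin=150,vmin=40,amin=15):
    h=cv2.cvtColor(d["image"],cv2.COLOR_RGB2HSV);m=np.zeros(h.shape[:2],np.uint8)
    for a,b in RNG[col]: m|=cv2.inRange(h,(a,smin,vmin),(b,255,255))
    n,l,s,c=cv2.connectedComponentsWithStats(m)
    return [(s[i,4],tuple(c[i].round(2)),s[i,:4].tolist()) for i in range(1,n) if s[i,4]>=amin]
E
python3 - <<'E'
from h import *
for n in("scene","side"):
    d=eyes.snapshot(n)
    for c in RNG:
        for b in blobs(d,c): print(n,c,b,plane(d,b[1],.062).round(4))
    if n=="scene": crop=d["image"][140:260,320:400]
    else: crop=d["image"][125:190,165:305]
    cv2.imwrite(f"pics/{n}_blk.png",cv2.resize(crop[:,:,::-1],None,fx=5,fy=5,interpolation=cv2.INTER_NEAREST))
E
```

```text
scene red (np.int32(217), (np.float64(176.7), np.float64(223.56)), [169, 216, 16, 17]) [ 0.5093 -0.2475  0.062 ]
scene red (np.int32(86), (np.float64(185.07), np.float64(251.08)), [178, 247, 15, 9]) [ 0.5895 -0.2469  0.062 ]
scene yellow (np.int32(228), (np.float64(148.02), np.float64(231.69)), [140, 224, 17, 17]) [ 0.5092 -0.3117  0.062 ]
scene yellow (np.int32(92), (np.float64(157.08), np.float64(259.53)), [150, 255, 15, 10]) [ 0.5895 -0.3067  0.062 ]
scene yellow (np.int32(1134), (np.float64(289.72), np.float64(333.83)), [270, 316, 40, 37]) [ 0.8426 -0.1071  0.062 ]
scene green (np.int32(135), (np.float64(204.27), np.float64(213.59)), [197, 208, 15, 12]) [ 0.5032 -0.1824  0.062 ]
scene green (np.int32(75), (np.float64(212.12), np.float64(242.56)), [206, 239, 14, 9]) [ 0.5886 -0.1871  0.062 ]
scene blue (np.int32(133), (np.float64(231.66), np.float64(205.97)), [225, 201, 15, 11]) [ 0.5037 -0.1171  0.062 ]
scene blue (np.int32(68), (np.float64(238.44), np.float64(234.76)), [232, 231, 14, 8]) [ 0.5889 -0.1274  0.062 ]
side red (np.int32(521), (np.float64(331.96), np.float64(279.8)), [319, 266, 33, 31]) [ 0.5821 -0.2219  0.062 ]
side yellow (np.int32(622), (np.float64(352.99), np.float64(310.97)), [339, 296, 33, 33]) [ 0.5822 -0.2879  0.062 ]
side green (np.int32(243), (np.float64(310.88), np.float64(247.34)), [302, 240, 19, 16]) [ 0.5833 -0.1444  0.062 ]
side green (np.int32(64), (np.float64(323.72), np.float64(261.41)), [319, 257, 11, 9]) [ 0.5887 -0.1819  0.062 ]
side blue (np.int32(240), (np.float64(294.48), np.float64(224.37)), [286, 216, 18, 19]) [ 0.5818 -0.0815  0.062 ]
side blue (np.int32(26), (np.float64(307.42), np.float64(236.69)), [304, 235, 8, 4]) [ 0.5896 -0.1191  0.062 ]
```

View pics/scene_blk.png

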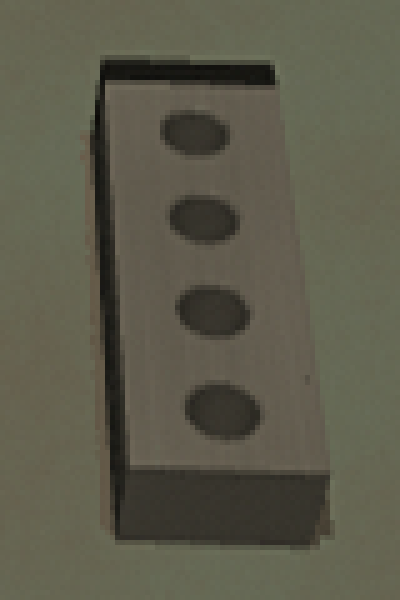

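View pics/side_blk.png

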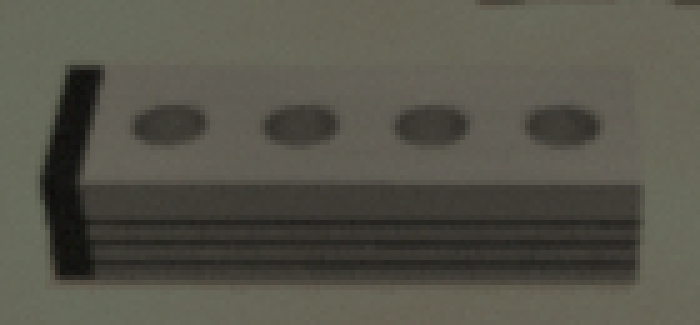

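```bash
cat >> h.py <<'E'
def wells(d,box,lo,hi,vmax,amin=60):
    x0,y0,x1,y1=box;g=d["image"].max(axis=2)[y0:y1,x0:x1]
    m=cv2.inRange(g,0,vmax);out=[]
    n,l,s,c=cv2.connectedComponentsWithStats(m)
    for i in range(1,n):
        x,y,w,h,a=s[i]
        if lo<a<hi and x>0 and y>0 and x+w<x1-x0 and y+h<y1-y0 and a/(w*h)>.65: out.append((a,c[i]+[x0,y0]))
    return out
E
python3 - <<'E'
from h import *
for n,box in(("scene",(347,158,377,233)),("side",(186,141,290,160))):
    d=eyes.snapshot(n)
    g=d["image"].max(axis=2)
    for vm in (75,80,85,90,95):
        w=wells(d,box,60,260,vm); print(n,vm,[(int(a),plane(d,c,.058).round(4)[:2].tolist()) for a,c in w])
# rack caps triangulated
ds={n:eyes.snapshot(n) for n in("scene","side")}
for c in RNG:
    b={n:max([x for x in blobs(ds[n],c,120,30) if not(c=="yellow" and x[0]>900)],key=lambda t:t[0]) for n in ds}
    print(c,tri([ray(ds[n],b[n][1]) for n in ds]).round(4))
E
```

```text
scene 75 [(99, [0.4884, 0.2227]), (108, [0.5435, 0.1988]), (123, [0.5984, 0.1747]), (135, [0.6536, 0.1504])]
scene 80 [(101, [0.4882, 0.2229]), (113, [0.5432, 0.1993]), (125, [0.5983, 0.1748]), (140, [0.6534, 0.1508])]
scene 85 [(108, [0.4881, 0.2229]), (120, [0.5436, 0.1992]), (135, [0.5984, 0.175]), (148, [0.6531, 0.1511])]
scene 90 [(114, [0.4885, 0.2231]), (129, [0.5433, 0.1987]), (139, [0.5985, 0.175]), (154, [0.6532, 0.1512])]
scene 95 [(154, [0.598, 0.1754]), (170, [0.6531, 0.1507])]
side 75 [(91, [0.4879, 0.221]), (94, [0.5428, 0.1968]), (93, [0.5974, 0.1729]), (91, [0.6528, 0.1492])]
side 80 [(100, [0.4878, 0.2208]), (101, [0.5426, 0.1971]), (98, [0.5972, 0.1731]), (99, [0.6525, 0.1494])]
side 85 [(106, [0.4881, 0.2207]), (114, [0.5424, 0.1967]), (109, [0.5974, 0.1731]), (109, [0.6525, 0.149])]
side 90 [(122, [0.4882, 0.2209]), (124, [0.5427, 0.1968]), (118, [0.597, 0.1729]), (124, [0.6526, 0.1493])]
side 95 [(148, [0.4885, 0.2219]), (148, [0.597, 0.1725]), (139, [0.6523, 0.1496])]
red [ 0.5564 -0.25    0.1147]
yellow [ 0.6443 -0.2827  0.237 ]
green [ 0.5552 -0.1903  0.1172]
blue [ 0.5545 -0.128   0.1174]
```

```bash
cat > go.py <<'E'
# usage: go.py x y z phi_deg : delta from measured pose, in tool axes
import sys,numpy as np
from scipy.spatial.transform import Rotation as Ro
from workcell import sensors
s=sensors.read_state();p=s["tcp_pos"];R=Ro.from_rotvec(s["tool_rot"]).as_matrix()
print("clk %.2f"%s["clock"],"tcp",np.round(p,4),"phi %.2f"%np.degrees(np.arctan2(R[1,0],R[0,0])),"zax",R[:,2].round(4),"F",np.round(s["contact_force"],1),"w %.4f"%s["width"],"q",np.round(s["joints"],2))
a=list(map(float,sys.argv[1:]))
for i in range(0,len(a),4):
    x,y,z,f=a[i:i+4];f=np.radians(f)
    T=np.array([[np.cos(f),np.sin(f),0],[np.sin(f),-np.cos(f),0],[0,0,-1]]).T
    T=np.column_stack([[np.cos(f),np.sin(f),0],[np.sin(f),-np.cos(f),0],[0,0,-1.]])
    print(a[i:i+4],"slide",(R.T@(np.array([x,y,z])-p)*1000).round(1).tolist(),"rot",Ro.from_matrix(R.T@T).as_rotvec().round(4).tolist())
E
python3 go.py .5 .2 .24 30  .555 -.128 .24 0
```

```text
clk 0.45 tcp [0.1989 0.6972 0.2392] phi 74.08 zax [ 0.e+00 -1.e-04 -1.e+00] F [-0.9 -0.2  0.3] w 0.0854 q [-1.37  0.6  -0.    1.6   0.    0.94 -0.08]
[0.5, 0.2, 0.24, 30.0] slide [-395.5, 426.0, -0.7] rot [0.0001, 0.0001, 0.7694]
[0.555, -0.128, 0.24, 0.0] slide [-695.8, 568.8, -0.7] rot [0.0001, 0.0001, 1.293]
```

Emit:
send_rows(
  deltas=[
    {"slide": [-40,43,0],"rotation": [0,0,0.08],"claw": 0},
    {"slide": [-79,85,0],"rotation": [0,0,0.16],"claw": 0},
    {"slide": [-119,128,0],"rotation": [0,0,0.24],"claw": 0},
    {"slide": [-158,170,0],"rotation": [0,0,0.32],"claw": 0},
    {"slide": [-198,213,0],"rotation": [0,0,0.4],"claw": 0},
    {"slide": [-237,256,0],"rotation": [0,0,0.48],"claw": 0},
    {"slide": [-277,298,0],"rotation": [0,0,0.56],"claw": 0},
    {"slide": [-316,341,0],"rotation": [0,0,0.64],"claw": 0},
    {"slide": [-356,383,0],"rotation": [0,0,0.7],"claw": 0},
    {"slide": [-395,426,0],"rotation": [0,0,0.77],"claw": 0},
  ],
)

```text
clock: 1.7
tcp_pos: [0.501, 0.199, 0.2397]
tool_rot: [-3.035, -0.809, -0.001]
contact_force: [0.8, 0.4, -0.4]
width: 0.0855
```

```bash
python3 go.py .555 -.128 .24 0
```

```text
clk 1.70 tcp [0.501  0.199  0.2397] phi 29.86 zax [ 8.e-04  5.e-04 -1.e+00] F [ 0.8  0.4 -0.4] w 0.0855 q [-0.66  0.38  0.24  2.04 -0.13  0.74  0.18]
[0.555, -0.128, 0.24, 0.0] slide [-116.0, 310.4, -0.4] rot [-0.0003, -0.0009, 0.5212]
```

Emit:
send_rows(
  deltas=[
    {"slide": [-17,45,0],"rotation": [0,0,0.08],"claw": 0},
    {"slide": [-34,90,0],"rotation": [0,0,0.16],"claw": 0},
    {"slide": [-51,135,0],"rotation": [0,0,0.24],"claw": 0},
    {"slide": [-68,180,0],"rotation": [0,0,0.32],"claw": 0},
    {"slide": [-85,225,0],"rotation": [0,0,0.4],"claw": 0},
    {"slide": [-102,270,0],"rotation": [0,0,0.47],"claw": 0},
    {"slide": [-116,310,0],"rotation": [0,0,0.521],"claw": 0},
    {"slide": [-116,310,0],"rotation": [0,0,0.521],"claw": 0},
    {"slide": [-116,310,0],"rotation": [0,0,0.521],"claw": 0},
  ],
)

```text
clock: 2.82
tcp_pos: [0.5544, -0.1254, 0.2392]
tool_rot: [-3.141, -0.004, 0.0]
contact_force: [-0.5, -0.1, -0.3]
width: 0.0853
```

```bash
python3 go.py .555 -.128 .24 0; python3 - <<'E'
from h import *
d=eyes.snapshot("wrist");cv2.imwrite("pics/wr1.png",d["image"][:,:,::-1])
for c in RNG:
    for b in blobs(d,c,100,30,60): print(c,b,plane(d,b[1],.124).round(4),plane(d,b[1],.062).round(4))
E
```

```text
clk 2.83 tcp [ 0.5544 -0.1254  0.2392] phi 0.14 zax [-2.e-04  6.e-04 -1.e+00] F [-0.5 -0.1 -0.3] w 0.0853 q [-0.16  0.43  0.4   1.98 -0.24  0.77  0.38]
[0.555, -0.128, 0.24, 0.0] slide [0.6, 2.6, -0.8] rot [-0.0006, 0.0002, 0.0025]
red (np.int32(343), (np.float64(311.69), np.float64(297.37)), [305, 286, 15, 24]) [ 0.5814 -0.2054  0.124 ] [ 0.5881 -0.245   0.062 ]
red (np.int32(1287), (np.float64(279.23), np.float64(332.67)), [261, 311, 37, 44]) [ 0.5543 -0.2407  0.124 ] [ 0.5543 -0.289   0.062 ]
yellow (np.int32(3711), (np.float64(531.73), np.float64(149.26)), [499, 112, 61, 74]) [ 0.7371 -0.0816  0.124 ] [ 0.7826 -0.0904  0.062 ]
yellow (np.int32(319), (np.float64(309.82), np.float64(344.94)), [303, 334, 15, 23]) [ 0.5813 -0.2535  0.124 ] [ 0.588 -0.305  0.062]
yellow (np.int32(686), (np.float64(279.29), np.float64(377.49)), [263, 364, 34, 26]) [ 0.5545 -0.2895  0.124 ] [ 0.5546 -0.3499  0.062 ]
green (np.int32(411), (np.float64(313.63), np.float64(245.51)), [306, 233, 17, 26]) [ 0.5814 -0.1582  0.124 ] [ 0.5882 -0.1859  0.062 ]
green (np.int32(1351), (np.float64(279.36), np.float64(273.05)), [260, 252, 40, 43]) [ 0.5543 -0.1827  0.124 ] [ 0.5543 -0.2166  0.062 ]
blue (np.int32(375), (np.float64(315.72), np.float64(186.48)), [309, 174, 15, 27]) [ 0.5814 -0.1099  0.124 ] [ 0.5881 -0.1257  0.062 ]
blue (np.int32(1248), (np.float64(279.46), np.float64(205.67)), [260, 185, 40, 42]) [ 0.5542 -0.1251  0.124 ] [ 0.5542 -0.1446  0.062 ]
```

View pics/wr1.png

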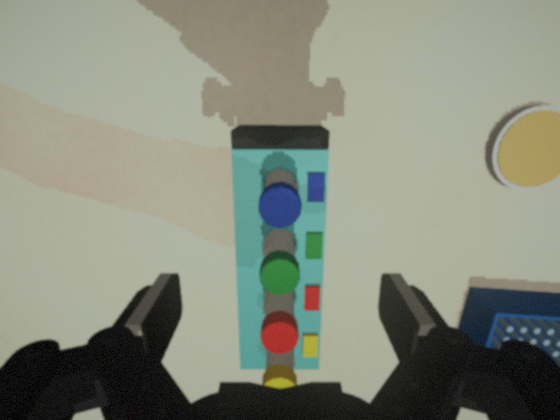

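The wrist view shows the rack straight below. The blue cap is at (279,206), which puts it at (0.554, -0.126), and the tags agree to within 2 mm. I'll descend and grasp blue.

Emit:
send_rows(
  deltas=[
    {"slide": [0,1,40],"rotation": [0,0,0.002],"claw": 0},
    {"slide": [0,1,75],"rotation": [0,0,0.002],"claw": 0},
    {"slide": [0,1,105],"rotation": [0,0,0.002],"claw": 0},
    {"slide": [0,1,125],"rotation": [0,0,0.002],"claw": 0},
    {"slide": [0,1,135],"rotation": [0,0,0.002],"claw": 0},
    {"slide": [0,1,135],"rotation": [0,0,0.002],"claw": 0},
    {"slide": [0,1,135],"rotation": [0,0,0.002],"claw": 255},
    {"slide": [0,1,135],"rotation": [0,0,0.002],"claw": 255},
    {"slide": [0,1,135],"rotation": [0,0,0.002],"claw": 255},
    {"slide": [0,1,135],"rotation": [0,0,0.002],"claw": 255},
  ],
  squeeze=50,
)

```text
clock: 4.12
tcp_pos: [0.5549, -0.1271, 0.1051]
tool_rot: [3.142, -0.0, 0.002]
contact_force: [-0.2, -0.2, 5.3]
width: 0.0327
```

```bash
python3 go.py .5545 -.126 .24 0; python3 - <<'E'
from h import *
d=eyes.snapshot("wrist");cv2.imwrite("pics/wr2.png",d["image"][:,:,::-1])
E
```

```text
clk 4.12 tcp [ 0.5549 -0.1271  0.1051] phi -0.01 zax [ 1.2e-03 -1.0e-04 -1.0e+00] F [-0.2 -0.2  5.3] w 0.0327 q [-0.06  0.62  0.28  2.08 -0.35  0.48  0.48]
[0.5545, -0.126, 0.24, 0.0] slide [-0.3, -1.1, -134.9] rot [0.0001, -0.0012, -0.0001]
```

View pics/wr2.png

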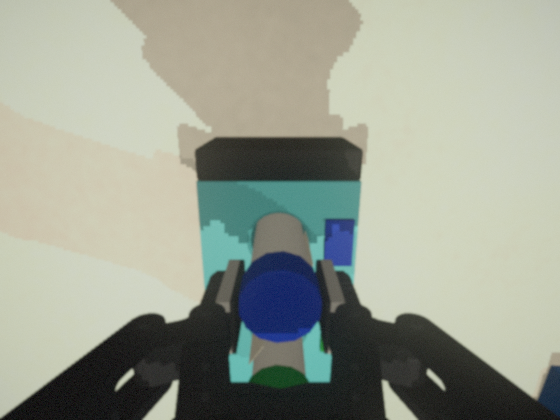

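Blue is gripped: the cap is centred between the pads at (280,297) and the opening is 33 mm. I'll lift it.

Emit:
send_rows(
  deltas=[
    {"slide": [0,0,-5],"rotation": [0,0,0],"claw": 255},
    {"slide": [0,0,-15],"rotation": [0,0,0],"claw": 255},
    {"slide": [0,0,-35],"rotation": [0,0,0],"claw": 255},
    {"slide": [0,0,-60],"rotation": [0,0,0],"claw": 255},
    {"slide": [0,0,-90],"rotation": [0,0,0],"claw": 255},
    {"slide": [0,0,-120],"rotation": [0,0,0],"claw": 255},
    {"slide": [0,0,-140],"rotation": [0,0,0],"claw": 255},
    {"slide": [0,0,-140],"rotation": [0,0,0],"claw": 255},
  ],
)

```text
clock: 5.18
tcp_pos: [0.5552, -0.1272, 0.2461]
tool_rot: [3.141, 0.0, 0.005]
contact_force: [-0.6, 0.6, -1.3]
width: 0.0324
```

```bash
python3 go.py .653 .1502 .245 66.4; python3 - <<'E'
from h import *
for n in("side","scene"):
    d=eyes.snapshot(n);cv2.imwrite(f"pics/{n}3.png",d["image"][:,:,::-1])
E
```

```text
clk 5.17 tcp [ 0.5552 -0.1272  0.2461] phi 0.00 zax [ 3.3e-03 -2.0e-04 -1.0e+00] F [-0.6  0.6 -1.3] w 0.0324 q [-0.17  0.43  0.41  1.97 -0.24  0.78  0.38]
[0.653, 0.1502, 0.245, 66.4] slide [97.8, -277.3, 1.3] rot [0.0021, -0.0028, -1.1588]
```

View pics/side3.png

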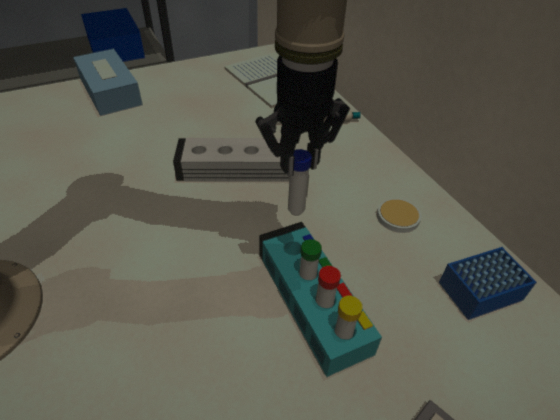

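The side view shows the blue tube hanging upright at about (298,183), clear of the rack. I'll carry it to above well 4, the one farthest from the block's black end.

Emit:
send_rows(
  deltas=[
    {"slide": [5,-15,0],"rotation": [0,0,-0.06],"claw": 255},
    {"slide": [16,-45,0],"rotation": [0,0,-0.19],"claw": 255},
    {"slide": [30,-85,0],"rotation": [0,0,-0.35],"claw": 255},
    {"slide": [44,-126,0],"rotation": [0,0,-0.52],"claw": 255},
    {"slide": [59,-166,0],"rotation": [0,0,-0.69],"claw": 255},
    {"slide": [73,-207,0],"rotation": [0,0,-0.86],"claw": 255},
    {"slide": [86,-245,0],"rotation": [0,0,-1.02],"claw": 255},
    {"slide": [95,-270,0],"rotation": [0,0,-1.12],"claw": 255},
    {"slide": [98,-277,0],"rotation": [0,0,-1.158],"claw": 255},
    {"slide": [98,-277,0],"rotation": [0,0,-1.158],"claw": 255},
  ],
)

```text
clock: 6.52
tcp_pos: [0.6521, 0.15, 0.2435]
tool_rot: [-2.629, -1.719, 0.002]
contact_force: [0.1, -1.1, -0.6]
width: 0.0323
```

```bash
python3 go.py .653 .1502 .175 66.4; python3 - <<'E'
from h import *
for n in("side","scene","wrist"):
    d=eyes.snapshot(n);cv2.imwrite(f"pics/{n}4.png",d["image"][:,:,::-1])
    print(n,blobs(d,"blue",100,25,60))
E
```

```text
clk 6.53 tcp [0.6521 0.15   0.2435] phi 66.35 zax [-1.3e-03 -5.0e-04 -1.0e+00] F [ 0.1 -1.1 -0.6] w 0.0323 q [-0.36  0.53  0.07  1.73 -0.05  0.88  0.89]
[0.653, 0.1502, 0.175, 66.4] slide [0.6, 0.8, 68.5] rot [-0.0009, 0.001, -0.0008]
side []
scene [(np.int32(383), (np.float64(492.71), np.float64(29.79)), [476, 11, 44, 40]), (np.int32(226), (np.float64(378.33), np.float64(158.78)), [370, 151, 17, 17]), (np.int32(74), (np.float64(238.45), np.float64(234.93)), [232, 231, 14, 9])]
wrist [(np.int32(221), (np.float64(7.34), np.float64(234.21)), [0, 226, 19, 18]), (np.int32(5735), (np.float64(279.81), np.float64(297.51)), [238, 253, 85, 88])]
```

View pics/wrist4.png

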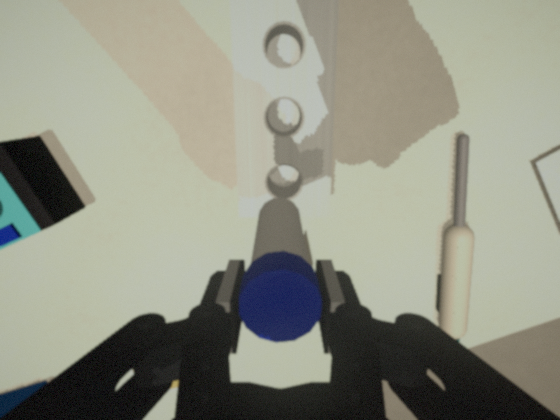

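View pics/side4.png

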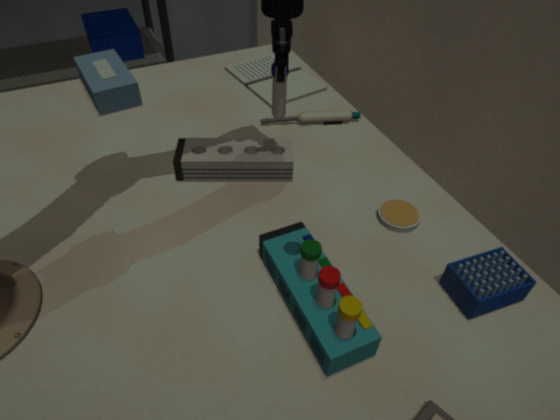

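View pics/scene4.png

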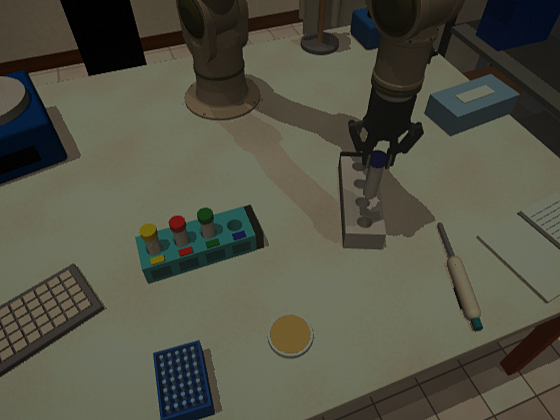

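```bash
python3 - <<'E'
from h import *
d=eyes.snapshot("wrist")
for w in [(.653,.1502),(.5978,.174),(.543,.198)]: print(w,proj(d,(*w,.058)).round(1))
z=.2435
print("tcp",proj(d,(.6521,.15,z)), "captop",proj(d,(.6521,.15,z+.02)),"foot",proj(d,(.6521,.15,z-.096)))
cv2.imwrite("pics/wc4.png",cv2.resize(d["image"][0:350,200:380,::-1],None,fx=1.7,fy=1.7))
print(plane(d,(279.8,297.5),z+.02),plane(d,(284.5,45.5),.058),plane(d,(284.5,115.5),.058))
E
```

```text
(0.653, 0.1502) [282.4 183.9]
(0.5978, 0.174) [282.  119.4]
(0.543, 0.198) [282.  47.]
tcp [283.56269987 282.42940175] captop [284.02912063 308.76084944] foot [282.33491982 213.11596527]
[0.64680731 0.15052542 0.2635    ] [0.54280029 0.20041719 0.058     ] [0.59561057 0.17742267 0.058     ]
```

View pics/wc4.png

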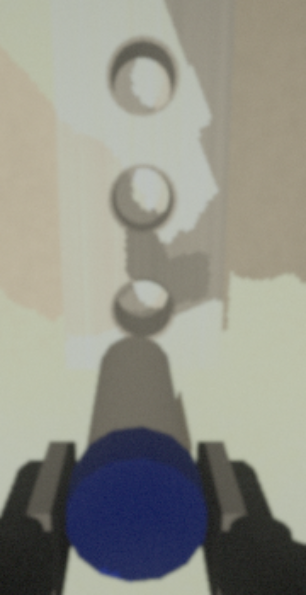

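Emit:
send_rows(
  deltas=[
    {"slide": [0.6,0.8,20],"rotation": [0,0,0],"claw": 255},
    {"slide": [0.6,0.8,45],"rotation": [0,0,0],"claw": 255},
    {"slide": [0.6,0.8,65],"rotation": [0,0,0],"claw": 255},
    {"slide": [0.6,0.8,75],"rotation": [0,0,0],"claw": 255},
    {"slide": [0.6,0.8,75],"rotation": [0,0,0],"claw": 255},
    {"slide": [0.6,0.8,75],"rotation": [0,0,0],"claw": 255},
  ],
)

```text
clock: 7.48
tcp_pos: [0.654, 0.1502, 0.1702]
tool_rot: [2.629, 1.718, 0.002]
contact_force: [0.5, 0.0, 0.1]
width: 0.0324
```

```bash
python3 go.py .653 .1502 .175 66.4; python3 - <<'E'
from h import *
s=sensors.read_state();p=s["tcp_pos"]
for n in("side","scene","wrist"):
    d=eyes.snapshot(n)
    im=d["image"][:,:,::-1]
    u,v=proj(d,p).astype(int); f=proj(d,p-[0,0,.097]);w=proj(d,(.653,.1502,.058))
    print(n,"capmid pred",proj(d,p+[0,0,.011]).round(1),"foot pred",f.round(1),"well",w.round(1),blobs(d,"blue",100,25,60))
    x0=max(0,int(w[0])-70);y0=max(0,int(w[1])-70)
    cv2.imwrite(f"pics/{n}5.png",cv2.resize(im[y0:y0+140,x0:x0+140],None,fx=4,fy=4,interpolation=cv2.INTER_CUBIC)); print(x0,y0)
E
```

```text
clk 7.47 tcp [0.654  0.1502 0.1702] phi 66.33 zax [ 1.2e-03  3.0e-04 -1.0e+00] F [0.5 0.  0.1] w 0.0324 q [-0.35  0.61  0.06  1.79 -0.05  0.74  0.9 ]
[0.653, 0.1502, 0.175, 66.4] slide [-0.4, -0.9, -4.8] rot [0.001, -0.0008, -0.0013]
side capmid pred [278.9 101.6] foot pred [277.6 143.9] well [277.1 149.5] []
207 79
scene capmid pred [372.8 185. ] foot pred [365.  217.9] well [363.8 221.8] [(np.int32(420), (np.float64(490.86), np.float64(26.75)), [476, 7, 36, 38]), (np.int32(201), (np.float64(373.11), np.float64(185.22)), [366, 177, 16, 17]), (np.int32(74), (np.float64(238.45), np.float64(234.93)), [232, 231, 14, 9])]
293 151
wrist capmid pred [280.4 298.7] foot pred [280.1 213.9] well [279.6 206.2] [(np.int32(5744), (np.float64(279.63), np.float64(297.47)), [238, 253, 84, 88])]
209 136
```

View pics/wrist5.png

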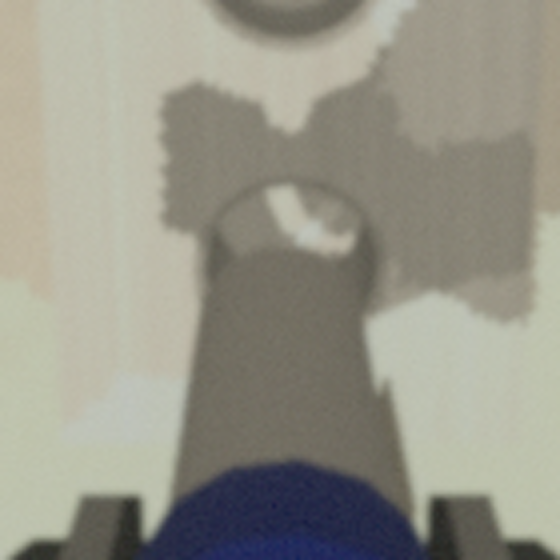

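View pics/side5.png

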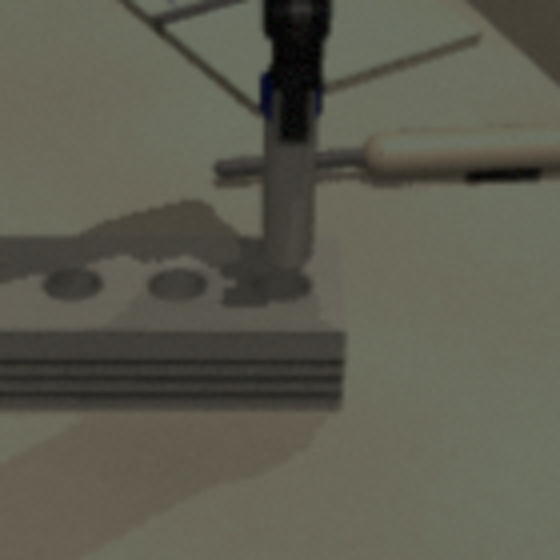

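View pics/scene5.png

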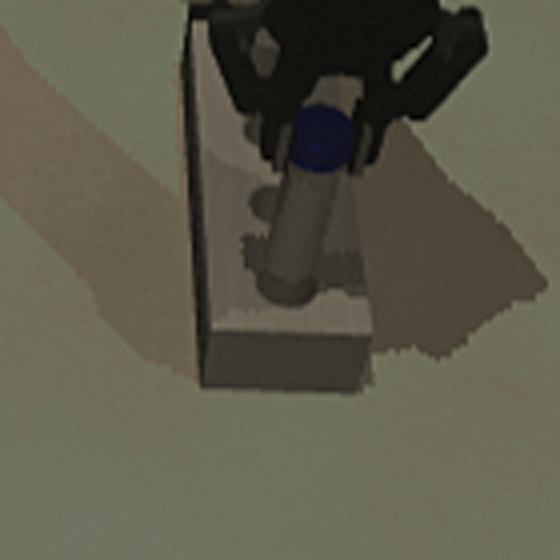

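The cap prediction now agrees to 1 px. The foot hangs about 0.7 mm short of the well centre in tool +x, so I'll nudge it and insert.

Emit:
send_rows(
  deltas=[
    {"slide": [0.3,-0.6,3],"rotation": [0,0,0],"claw": 255},
    {"slide": [0.3,-0.6,8],"rotation": [0,0,0],"claw": 255},
    {"slide": [0.3,-0.6,13],"rotation": [0,0,0],"claw": 255},
    {"slide": [0.3,-0.6,18],"rotation": [0,0,0],"claw": 255},
    {"slide": [0.3,-0.6,23],"rotation": [0,0,0],"claw": 255},
    {"slide": [0.3,-0.6,28],"rotation": [0,0,0],"claw": 255},
  ],
)

```text
clock: 8.38
tcp_pos: [0.653, 0.1508, 0.1409]
tool_rot: [-2.63, -1.719, 0.0]
contact_force: [-0.1, 0.3, 0.2]
width: 0.0324
```

```bash
python3 go.py .653 .1502 .106 66.4
```

```text
clk 8.38 tcp [0.653  0.1508 0.1409] phi 66.35 zax [-1.e-04 -0.e+00 -1.e+00] F [-0.1  0.3  0.2] w 0.0324 q [-0.35  0.64  0.06  1.82 -0.05  0.68  0.9 ]
[0.653, 0.1502, 0.106, 66.4] slide [-0.6, 0.2, 34.9] rot [-0.0001, 0.0001, -0.0009]
```

Emit:
send_rows(
  deltas=[
    {"slide": [0,0,8],"rotation": [0,0,0],"claw": 255},
    {"slide": [0,0,17],"rotation": [0,0,0],"claw": 255},
    {"slide": [0,0,25],"rotation": [0,0,0],"claw": 255},
    {"slide": [0,0,31],"rotation": [0,0,0],"claw": 255},
    {"slide": [0,0,34],"rotation": [0,0,0],"claw": 255},
    {"slide": [0,0,35],"rotation": [0,0,0],"claw": 255},
  ],
)

```text
clock: 9.12
tcp_pos: [0.6531, 0.1508, 0.1062]
tool_rot: [2.63, 1.719, -0.0]
contact_force: [-1.1, 0.0, -1.0]
width: 0.0319
```

```bash
python3 go.py .653 .1502 .106 66.4
```

```text
clk 9.12 tcp [0.6531 0.1508 0.1062] phi 66.35 zax [-1.e-04 -0.e+00 -1.e+00] F [-1.1  0.  -1. ] w 0.0319 q [-0.34  0.69  0.05  1.83 -0.06  0.62  0.9 ]
[0.653, 0.1502, 0.106, 66.4] slide [-0.6, 0.1, 0.2] rot [-0.0, 0.0001, -0.0009]
```

Emit:
send_rows(
  deltas=[
    {"slide": [0,0,1],"rotation": [0,0,0],"claw": 255},
    {"slide": [0,0,1],"rotation": [0,0,0],"claw": 0},
    {"slide": [0,0,1],"rotation": [0,0,0],"claw": 0},
    {"slide": [0,0,1],"rotation": [0,0,0],"claw": 0},
    {"slide": [0,0,1],"rotation": [0,0,0],"claw": 0},
    {"slide": [0,0,-20],"rotation": [0,0,0],"claw": 0},
    {"slide": [0,0,-60],"rotation": [0,0,0],"claw": 0},
    {"slide": [0,0,-110],"rotation": [0,0,0],"claw": 0},
    {"slide": [0,0,-135],"rotation": [0,0,0],"claw": 0},
    {"slide": [0,0,-135],"rotation": [0,0,0],"claw": 0},
  ],
)

```text
clock: 10.38
tcp_pos: [0.6541, 0.151, 0.2437]
tool_rot: [2.629, 1.718, 0.007]
contact_force: [-1.1, -0.1, -0.2]
width: 0.0851
```

```bash
python3 go.py .555 -.1865 .24 0; python3 - <<'E'
from h import *
for n in("side","wrist"):
    d=eyes.snapshot(n);cv2.imwrite(f"pics/{n}6.png",d["image"][:,:,::-1])
    print(n,blobs(d,"blue",100,25,60), proj(d,(.653,.1505,.124)),proj(d,(.653,.1505,.115)))
E
```

```text
clk 10.38 tcp [0.6541 0.151  0.2437] phi 66.34 zax [ 0.0041  0.0012 -1.    ] F [-1.1 -0.1 -0.2] w 0.0851 q [-0.36  0.53  0.07  1.73 -0.05  0.88  0.89]
[0.555, -0.1865, 0.24, 0.0] slide [-348.9, 44.6, 2.9] rot [0.0013, -0.0044, 1.1579]
side [(np.int32(173), (np.float64(278.12), np.float64(128.23)), [272, 121, 14, 15])] [277.74734955 124.87843201] [277.64511408 128.36280179]
wrist [(np.int32(1270), (np.float64(278.96), np.float64(202.37)), [259, 182, 41, 41]), (np.int32(152), (np.float64(4.97), np.float64(233.47)), [0, 225, 14, 18])] [279.62427081 204.85615738] [279.62227283 201.46409156]
```

View pics/side6.png

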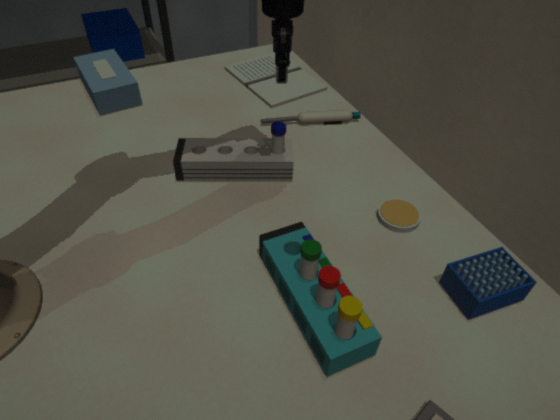

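View pics/wrist6.png

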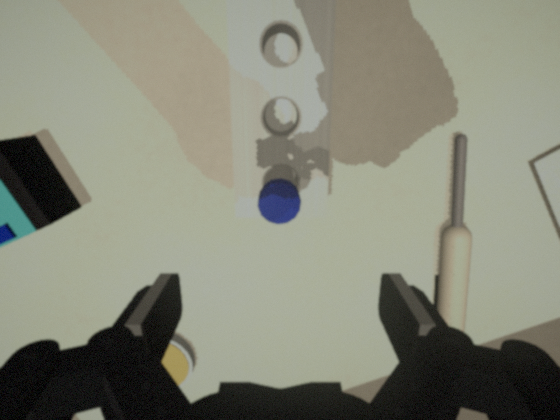

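Blue stands upright and fully down in the end well: the side view has its cap at (278,128), matching the prediction. Green is next.

Emit:
send_rows(
  deltas=[
    {"slide": [-39,5,0],"rotation": [0,0,0.13],"claw": 0},
    {"slide": [-78,10,1],"rotation": [0,0,0.26],"claw": 0},
    {"slide": [-117,15,1],"rotation": [0,0,0.39],"claw": 0},
    {"slide": [-156,20,2],"rotation": [0,0,0.52],"claw": 0},
    {"slide": [-195,25,2],"rotation": [0,0,0.65],"claw": 0},
    {"slide": [-234,30,2],"rotation": [0,-0.002,0.78],"claw": 0},
    {"slide": [-273,35,3],"rotation": [0,-0.003,0.91],"claw": 0},
    {"slide": [-312,40,3],"rotation": [0,-0.004,1.04],"claw": 0},
    {"slide": [-349,45,3],"rotation": [0,-0.004,1.158],"claw": 0},
    {"slide": [-349,45,3],"rotation": [0,-0.004,1.158],"claw": 0},
  ],
)

```text
clock: 11.72
tcp_pos: [0.5525, -0.19, 0.2372]
tool_rot: [3.138, -0.009, -0.009]
contact_force: [-0.1, 1.5, -0.9]
width: 0.0853
```

```bash
python3 go.py .555 -.187 .105 0; python3 - <<'E'
from h import *
d=eyes.snapshot("wrist")
for c in("green","red","yellow"):
    for b in blobs(d,c,100,30,300): print(c,b[1],plane(d,b[1],.124).round(4),plane(d,b[1],.062).round(4))
E
```

```text
clk 11.72 tcp [ 0.5525 -0.19    0.2372] phi -0.34 zax [-0.0057 -0.0034 -1.    ] F [-0.1  1.5 -0.9] w 0.0853 q [-0.05  0.46  0.41  1.95 -0.24  0.79  0.49]
[0.555, -0.187, 0.105, 0.0] slide [3.3, -3.5, 132.1] rot [0.0035, 0.0057, -0.0059]
green (np.float64(319.27), np.float64(181.46)) [ 0.5812 -0.1708  0.124 ] [ 0.5881 -0.186   0.062 ]
green (np.float64(282.88), np.float64(199.63)) [ 0.5542 -0.1848  0.124 ] [ 0.5544 -0.2034  0.062 ]
red (np.float64(317.34), np.float64(240.67)) [ 0.5811 -0.2184  0.124 ] [ 0.5881 -0.2455  0.062 ]
red (np.float64(283.07), np.float64(268.48)) [ 0.5542 -0.2427  0.124 ] [ 0.5544 -0.2759  0.062 ]
yellow (np.float64(541.17), np.float64(82.73)) [ 0.7289 -0.103   0.124 ] [ 0.7729 -0.1012  0.062 ]
yellow (np.float64(315.68), np.float64(293.78)) [ 0.5811 -0.2662  0.124 ] [ 0.5881 -0.3052  0.062 ]
yellow (np.float64(283.31), np.float64(328.39)) [ 0.5543 -0.3002  0.124 ] [ 0.5545 -0.3478  0.062 ]
```

Emit:
send_rows(
  deltas=[
    {"slide": [0,0,0],"rotation": [0,0,0],"claw": 0},
    {"slide": [0,0,40],"rotation": [0,0,0],"claw": 0},
    {"slide": [0,0,80],"rotation": [0,0,0],"claw": 0},
    {"slide": [0,0,100],"rotation": [0,0,0],"claw": 0},
    {"slide": [0,0,100],"rotation": [0,0,0],"claw": 0},
    {"slide": [0,0,100],"rotation": [0,0,0],"claw": 0},
  ],
)

```text
clock: 12.52
tcp_pos: [0.5545, -0.1867, 0.1389]
tool_rot: [3.14, 0.002, -0.004]
contact_force: [-0.0, 0.2, -0.4]
width: 0.0854
```

```bash
python3 go.py .555 -.187 .105 0
```

```text
clk 12.53 tcp [ 0.5545 -0.1867  0.1389] phi 0.06 zax [-0.0025 -0.002  -1.    ] F [-0.   0.2 -0.4] w 0.0854 q [ 0.    0.59  0.33  2.03 -0.33  0.58  0.56]
[0.555, -0.187, 0.105, 0.0] slide [0.5, 0.2, 33.9] rot [0.002, 0.0025, 0.0011]
```

Emit:
send_rows(
  deltas=[
    {"slide": [0.3,0.2,15],"rotation": [0.002,0.0025,0],"claw": 0},
    {"slide": [0.3,0.2,28],"rotation": [0.002,0.0025,0],"claw": 0},
    {"slide": [0.3,0.2,34],"rotation": [0.002,0.0025,0],"claw": 0},
    {"slide": [0.3,0.2,34],"rotation": [0.002,0.0025,0],"claw": 255},
    {"slide": [0.3,0.2,34],"rotation": [0.002,0.0025,0],"claw": 255},
    {"slide": [0.3,0.2,34],"rotation": [0.002,0.0025,0],"claw": 255},
    {"slide": [0.3,0.2,34],"rotation": [0.002,0.0025,0],"claw": 255},
    {"slide": [0.3,0.2,34],"rotation": [0.002,0.0025,0],"claw": 255},
  ],
)

```text
clock: 13.52
tcp_pos: [0.5544, -0.1876, 0.1048]
tool_rot: [3.141, -0.0, 0.0]
contact_force: [-0.2, 0.5, 6.4]
width: 0.0327
```

```bash
python3 go.py .555 -.187 .245 0
```

```text
clk 13.53 tcp [ 0.5544 -0.1876  0.1048] phi -0.00 zax [ 2.e-04 -3.e-04 -1.e+00] F [-0.2  0.5  6.4] w 0.0327 q [ 0.03  0.63  0.29  2.05 -0.36  0.51  0.59]
[0.555, -0.187, 0.245, 0.0] slide [0.6, -0.5, -140.2] rot [0.0003, -0.0002, -0.0]
```

Emit:
send_rows(
  deltas=[
    {"slide": [0,0,-5],"rotation": [0,0,0],"claw": 255},
    {"slide": [0,0,-15],"rotation": [0,0,0],"claw": 255},
    {"slide": [0,0,-35],"rotation": [0,0,0],"claw": 255},
    {"slide": [0,0,-60],"rotation": [0,0,0],"claw": 255},
    {"slide": [0,0,-90],"rotation": [0,0,0],"claw": 255},
    {"slide": [0,0,-120],"rotation": [0,0,0],"claw": 255},
    {"slide": [0,0,-140],"rotation": [0,0,0],"claw": 255},
    {"slide": [0,0,-140],"rotation": [0,0,0],"claw": 255},
    {"slide": [0,0,-140],"rotation": [0,0,0],"claw": 255},
  ],
)

```text
clock: 14.65
tcp_pos: [0.5538, -0.1871, 0.2438]
tool_rot: [-3.141, -0.0, 0.002]
contact_force: [-0.5, 0.7, -0.7]
width: 0.0323
```

```bash
python3 go.py .598 .1746 .245 66.4
```

```text
clk 14.65 tcp [ 0.5538 -0.1871  0.2438] phi 0.02 zax [-1.4e-03  3.0e-04 -1.0e+00] F [-0.5  0.7 -0.7] w 0.0323 q [-0.06  0.45  0.41  1.94 -0.25  0.8   0.49]
[0.598, 0.1746, 0.245, 66.4] slide [44.3, -361.7, -1.2] rot [-0.001, 0.0011, -1.1586]
```

Emit:
send_rows(
  deltas=[
    {"slide": [3,-25,0],"rotation": [0,0,-0.08],"claw": 255},
    {"slide": [8,-65,0],"rotation": [0,0,-0.21],"claw": 255},
    {"slide": [13,-110,0],"rotation": [0,0,-0.35],"claw": 255},
    {"slide": [19,-160,0],"rotation": [0,0,-0.51],"claw": 255},
    {"slide": [26,-210,0],"rotation": [0,0,-0.67],"claw": 255},
    {"slide": [32,-260,0],"rotation": [0,0,-0.83],"claw": 255},
    {"slide": [38,-305,0],"rotation": [0,0,-0.98],"claw": 255},
    {"slide": [42,-340,0],"rotation": [0,0,-1.09],"claw": 255},
    {"slide": [44,-362,0],"rotation": [0,0,-1.158],"claw": 255},
    {"slide": [44,-362,0],"rotation": [0,0,-1.158],"claw": 255},
  ],
)

```text
clock: 15.9
tcp_pos: [0.5977, 0.1765, 0.2435]
tool_rot: [-2.626, -1.723, 0.002]
contact_force: [-0.6, -0.8, -1.8]
width: 0.0326
```

Emit:
send_rows(
  deltas=[
    {"slide": [0,0,5],"rotation": [0,0,0],"claw": 255},
    {"slide": [0,0,25],"rotation": [0,0,0],"claw": 255},
    {"slide": [0,0,50],"rotation": [0,0,0],"claw": 255},
    {"slide": [0,0,70],"rotation": [0,0,0],"claw": 255},
    {"slide": [0,0,75],"rotation": [0,0,0],"claw": 255},
    {"slide": [0,0,75],"rotation": [0,0,0],"claw": 255},
    {"slide": [0,0,75],"rotation": [0,0,0],"claw": 255},
  ],
)

```text
clock: 16.77
tcp_pos: [0.5987, 0.1743, 0.1701]
tool_rot: [2.63, 1.718, 0.001]
contact_force: [0.3, -1.1, -1.0]
width: 0.0323
```

```bash
python3 go.py .598 .1746 .14 66.4;  python3 - <<'E'
from h import *
d=eyes.snapshot("wrist")
cv2.imwrite("pics/wr7.png",cv2.resize(d["image"][100:350,180:380,::-1],None,fx=2.4,fy=2.4,interpolation=cv2.INTER_CUBIC))
E
```

```text
clk 16.77 tcp [0.5987 0.1743 0.1701] phi 66.31 zax [ 6.e-04  2.e-04 -1.e+00] F [ 0.3 -1.1 -1. ] w 0.0323 q [-0.42  0.56  0.06  1.91 -0.05  0.68  0.83]
[0.598, 0.1746, 0.14, 66.4] slide [0.0, -0.8, 30.1] rot [0.0005, -0.0004, -0.0016]
```

View pics/wr7.png

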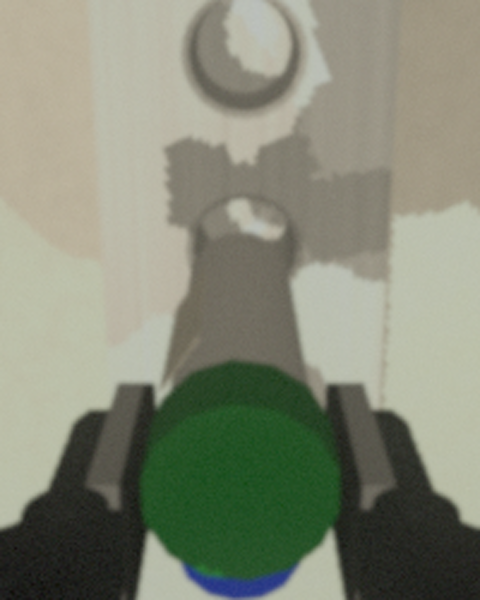

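Green's foot at (244,240) is centred on the well, whose rim spans 192–299. I'll insert it.

Emit:
send_rows(
  deltas=[
    {"slide": [0.3,-0.6,3],"rotation": [0,0,0],"claw": 255},
    {"slide": [0.3,-0.6,9],"rotation": [0,0,0],"claw": 255},
    {"slide": [0.3,-0.6,16],"rotation": [0,0,0],"claw": 255},
    {"slide": [0.3,-0.6,23],"rotation": [0,0,0],"claw": 255},
    {"slide": [0.3,-0.6,30],"rotation": [0,0,0],"claw": 255},
    {"slide": [0.3,-0.6,30],"rotation": [0,0,0],"claw": 255},
  ],
)

```text
clock: 17.58
tcp_pos: [0.5974, 0.1749, 0.1384]
tool_rot: [-2.629, -1.719, 0.003]
contact_force: [-0.1, -0.2, -0.0]
width: 0.0323
```

Emit:
send_rows(
  deltas=[
    {"slide": [0,0,8],"rotation": [0,0,0],"claw": 255},
    {"slide": [0,0,17],"rotation": [0,0,0],"claw": 255},
    {"slide": [0,0,25],"rotation": [0,0,0],"claw": 255},
    {"slide": [0,0,31],"rotation": [0,0,0],"claw": 255},
    {"slide": [0,0,34],"rotation": [0,0,0],"claw": 255},
    {"slide": [0,0,34],"rotation": [0,0,0],"claw": 255},
  ],
)

```text
clock: 18.32
tcp_pos: [0.5979, 0.175, 0.1052]
tool_rot: [-2.629, -1.719, 0.001]
contact_force: [-0.3, -0.2, -0.2]
width: 0.0324
```

Emit:
send_rows(
  deltas=[
    {"slide": [0,0,0],"rotation": [0,0,0],"claw": 0},
    {"slide": [0,0,0],"rotation": [0,0,0],"claw": 0},
    {"slide": [0,0,0],"rotation": [0,0,0],"claw": 0},
    {"slide": [0,0,0],"rotation": [0,0,0],"claw": 0},
    {"slide": [0,0,-20],"rotation": [0,0,0],"claw": 0},
    {"slide": [0,0,-60],"rotation": [0,0,0],"claw": 0},
    {"slide": [0,0,-110],"rotation": [0,0,0],"claw": 0},
    {"slide": [0,0,-135],"rotation": [0,0,0],"claw": 0},
    {"slide": [0,0,-135],"rotation": [0,0,0],"claw": 0},
    {"slide": [0,0,-135],"rotation": [0,0,0],"claw": 0},
  ],
)

```text
clock: 19.58
tcp_pos: [0.5973, 0.175, 0.2396]
tool_rot: [-2.629, -1.719, 0.002]
contact_force: [-0.2, -0.7, -0.6]
width: 0.085
```

```bash
python3 go.py .555 -.2465 .24 0; python3 - <<'E'
from h import *
d=eyes.snapshot("side");cv2.imwrite("pics/side8.png",d["image"][:,:,::-1])
E
```

```text
clk 19.57 tcp [0.5973 0.175  0.2396] phi 66.36 zax [-1.5e-03 -4.0e-04 -1.0e+00] F [-0.2 -0.7 -0.6] w 0.0850 q [-0.43  0.48  0.07  1.85 -0.05  0.82  0.83]
[0.555, -0.2465, 0.24, 0.0] slide [-403.1, 130.3, -0.2] rot [-0.0006, 0.0016, 1.1582]
```

View pics/side8.png

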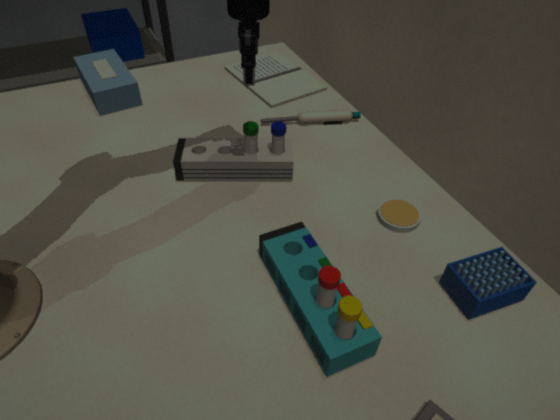

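Green is seated next to blue, with its cap at (250,129). Red is next.

Emit:
send_rows(
  deltas=[
    {"slide": [-20,7,0],"rotation": [0,0,0.07],"claw": 0},
    {"slide": [-60,20,0],"rotation": [0,0,0.19],"claw": 0},
    {"slide": [-110,36,0],"rotation": [0,0,0.33],"claw": 0},
    {"slide": [-163,53,0],"rotation": [0,0,0.48],"claw": 0},
    {"slide": [-216,70,0],"rotation": [0,0,0.63],"claw": 0},
    {"slide": [-269,87,0],"rotation": [0,0,0.78],"claw": 0},
    {"slide": [-322,104,0],"rotation": [0,0,0.93],"claw": 0},
    {"slide": [-370,120,0],"rotation": [0,0,1.07],"claw": 0},
    {"slide": [-403,130,0],"rotation": [0,0,1.158],"claw": 0},
    {"slide": [-403,130,0],"rotation": [0,0,1.158],"claw": 0},
  ],
)

```text
clock: 20.88
tcp_pos: [0.553, -0.2506, 0.2398]
tool_rot: [3.14, -0.014, -0.003]
contact_force: [-0.7, 0.3, 0.2]
width: 0.0855
```

Emit:
send_rows(
  deltas=[
    {"slide": [0,0,0],"rotation": [0,0,0],"claw": 0},
    {"slide": [0,0,40],"rotation": [0,0,0],"claw": 0},
    {"slide": [0,0,80],"rotation": [0,0,0],"claw": 0},
    {"slide": [0,0,100],"rotation": [0,0,0],"claw": 0},
    {"slide": [0,0,100],"rotation": [0,0,0],"claw": 0},
    {"slide": [0,0,100],"rotation": [0,0,0],"claw": 0},
  ],
)

```text
clock: 21.62
tcp_pos: [0.5557, -0.2458, 0.1411]
tool_rot: [3.141, 0.001, 0.0]
contact_force: [0.1, 0.2, 0.1]
width: 0.0852
```

```bash
python3 go.py .555 -.2465 .105 0
```

```text
clk 21.62 tcp [ 0.5557 -0.2458  0.1411] phi 0.05 zax [ 2.e-04 -2.e-04 -1.e+00] F [0.1 0.2 0.1] w 0.0852 q [ 0.1   0.6   0.34  1.97 -0.33  0.62  0.66]
[0.555, -0.2465, 0.105, 0.0] slide [-0.7, 0.7, 36.1] rot [0.0002, -0.0002, 0.0008]
```

Emit:
send_rows(
  deltas=[
    {"slide": [-0.5,0.5,15],"rotation": [0,0,0],"claw": 0},
    {"slide": [-0.5,0.5,30],"rotation": [0,0,0],"claw": 0},
    {"slide": [-0.5,0.5,36],"rotation": [0,0,0],"claw": 0},
    {"slide": [-0.5,0.5,36],"rotation": [0,0,0],"claw": 255},
    {"slide": [-0.5,0.5,36],"rotation": [0,0,0],"claw": 255},
    {"slide": [-0.5,0.5,36],"rotation": [0,0,0],"claw": 255},
    {"slide": [-0.5,0.5,36],"rotation": [0,0,0],"claw": 255},
    {"slide": [-0.5,0.5,36],"rotation": [0,0,0],"claw": 255},
  ],
)

```text
clock: 22.62
tcp_pos: [0.5549, -0.2469, 0.1048]
tool_rot: [3.141, 0.0, 0.0]
contact_force: [-0.0, -0.0, 5.7]
width: 0.0323
```

Emit:
send_rows(
  deltas=[
    {"slide": [0,0,-5],"rotation": [0,0,0],"claw": 255},
    {"slide": [0,0,-15],"rotation": [0,0,0],"claw": 255},
    {"slide": [0,0,-35],"rotation": [0,0,0],"claw": 255},
    {"slide": [0,0,-60],"rotation": [0,0,0],"claw": 255},
    {"slide": [0,0,-90],"rotation": [0,0,0],"claw": 255},
    {"slide": [0,0,-120],"rotation": [0,0,0],"claw": 255},
    {"slide": [0,0,-140],"rotation": [0,0,0],"claw": 255},
    {"slide": [0,0,-140],"rotation": [0,0,0],"claw": 255},
    {"slide": [0,0,-140],"rotation": [0,0,0],"claw": 255},
  ],
)

```text
clock: 23.75
tcp_pos: [0.5544, -0.2463, 0.2438]
tool_rot: [-3.141, -0.0, 0.002]
contact_force: [0.4, -0.1, -0.6]
width: 0.0325
```

```bash
python3 go.py .543 .1985 .245 66.4
```

```text
clk 23.75 tcp [ 0.5544 -0.2463  0.2438] phi 0.02 zax [-1.3e-03  3.0e-04 -1.0e+00] F [ 0.4 -0.1 -0.6] w 0.0325 q [ 0.04  0.48  0.42  1.89 -0.26  0.82  0.59]
[0.543, 0.1985, 0.245, 66.4] slide [-11.2, -444.8, -1.1] rot [-0.0011, 0.0009, -1.1586]
```

Emit:
send_rows(
  deltas=[
    {"slide": [-1,-20,0],"rotation": [0,0,-0.05],"claw": 255},
    {"slide": [-2,-60,0],"rotation": [0,0,-0.16],"claw": 255},
    {"slide": [-3,-110,0],"rotation": [0,0,-0.29],"claw": 255},
    {"slide": [-4,-165,0],"rotation": [0,0,-0.43],"claw": 255},
    {"slide": [-5,-220,0],"rotation": [0,0,-0.58],"claw": 255},
    {"slide": [-7,-275,0],"rotation": [0,0,-0.72],"claw": 255},
    {"slide": [-8,-330,0],"rotation": [0,0,-0.86],"claw": 255},
    {"slide": [-10,-385,0],"rotation": [0,0,-1.0],"claw": 255},
    {"slide": [-11,-425,0],"rotation": [0,0,-1.11],"claw": 255},
    {"slide": [-11,-445,0],"rotation": [0,0,-1.158],"claw": 255},
  ],
)

```text
clock: 25.0
tcp_pos: [0.5423, 0.2015, 0.2435]
tool_rot: [-2.622, -1.727, 0.003]
contact_force: [-0.0, -0.2, -0.1]
width: 0.0321
```

Emit:
send_rows(
  deltas=[
    {"slide": [0,0,0],"rotation": [0,0,0],"claw": 255},
    {"slide": [0,0,5],"rotation": [0,0,0],"claw": 255},
    {"slide": [0,0,25],"rotation": [0,0,0],"claw": 255},
    {"slide": [0,0,50],"rotation": [0,0,0],"claw": 255},
    {"slide": [0,0,70],"rotation": [0,0,0],"claw": 255},
    {"slide": [0,0,75],"rotation": [0,0,0],"claw": 255},
    {"slide": [0,0,75],"rotation": [0,0,0],"claw": 255},
    {"slide": [0,0,75],"rotation": [0,0,0],"claw": 255},
  ],
)

```text
clock: 26.0
tcp_pos: [0.5442, 0.198, 0.1701]
tool_rot: [2.63, 1.718, 0.001]
contact_force: [0.3, -0.2, -0.4]
width: 0.0325
```

```bash
python3 go.py .543 .1985 .14 66.4;  python3 - <<'E'
from h import *
d=eyes.snapshot("wrist")
cv2.imwrite("pics/wr9.png",cv2.resize(d["image"][100:350,180:380,::-1],None,fx=2.4,fy=2.4,interpolation=cv2.INTER_CUBIC))
E
```

```text
clk 26.00 tcp [0.5442 0.198  0.1701] phi 66.30 zax [ 5.e-04  3.e-04 -1.e+00] F [ 0.3 -0.2 -0.4] w 0.0325 q [-0.49  0.51  0.06  2.01 -0.05  0.62  0.76]
[0.543, 0.1985, 0.14, 66.4] slide [-0.0, -1.3, 30.1] rot [0.0003, -0.0005, -0.0017]
```

View pics/wr9.png

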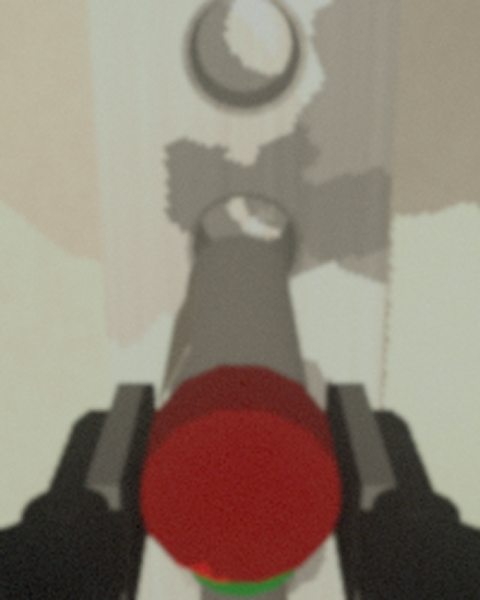

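Red's foot is centred over well 2. I'll insert it.

Emit:
send_rows(
  deltas=[
    {"slide": [0.3,-1,3],"rotation": [0,0,0],"claw": 255},
    {"slide": [0.3,-1,9],"rotation": [0,0,0],"claw": 255},
    {"slide": [0.3,-1,16],"rotation": [0,0,0],"claw": 255},
    {"slide": [0.3,-1,23],"rotation": [0,0,0],"claw": 255},
    {"slide": [0.3,-1,30],"rotation": [0,0,0],"claw": 255},
    {"slide": [0.3,-1,30],"rotation": [0,0,0],"claw": 255},
  ],
)

```text
clock: 26.8
tcp_pos: [0.5426, 0.1989, 0.1385]
tool_rot: [-2.629, -1.719, 0.003]
contact_force: [-0.5, -0.9, -0.1]
width: 0.0325
```

Emit:
send_rows(
  deltas=[
    {"slide": [0,0,8],"rotation": [0,0,0],"claw": 255},
    {"slide": [0,0,17],"rotation": [0,0,0],"claw": 255},
    {"slide": [0,0,25],"rotation": [0,0,0],"claw": 255},
    {"slide": [0,0,31],"rotation": [0,0,0],"claw": 255},
    {"slide": [0,0,34],"rotation": [0,0,0],"claw": 255},
    {"slide": [0,0,34],"rotation": [0,0,0],"claw": 255},
  ],
)

```text
clock: 27.55
tcp_pos: [0.5429, 0.1989, 0.1052]
tool_rot: [-2.629, -1.719, 0.001]
contact_force: [-0.4, 0.4, -1.0]
width: 0.0327
```

Emit:
send_rows(
  deltas=[
    {"slide": [0,0,0],"rotation": [0,0,0],"claw": 0},
    {"slide": [0,0,0],"rotation": [0,0,0],"claw": 0},
    {"slide": [0,0,0],"rotation": [0,0,0],"claw": 0},
    {"slide": [0,0,0],"rotation": [0,0,0],"claw": 0},
    {"slide": [0,0,-20],"rotation": [0,0,0],"claw": 0},
    {"slide": [0,0,-60],"rotation": [0,0,0],"claw": 0},
    {"slide": [0,0,-110],"rotation": [0,0,0],"claw": 0},
    {"slide": [0,0,-135],"rotation": [0,0,0],"claw": 0},
    {"slide": [0,0,-135],"rotation": [0,0,0],"claw": 0},
    {"slide": [0,0,-135],"rotation": [0,0,0],"claw": 0},
  ],
)

```text
clock: 28.8
tcp_pos: [0.5425, 0.1988, 0.2396]
tool_rot: [-2.629, -1.719, 0.002]
contact_force: [-0.0, -0.0, 0.7]
width: 0.0852
```

```bash
python3 go.py .555 -.306 .24 0; python3 - <<'E'
from h import *
d=eyes.snapshot("side");cv2.imwrite("pics/side10.png",d["image"][:,:,::-1])
E
```

```text
clk 28.80 tcp [0.5425 0.1988 0.2396] phi 66.35 zax [-1.4e-03 -4.0e-04 -1.0e+00] F [-0.  -0.   0.7] w 0.0852 q [-0.5   0.42  0.08  1.95 -0.04  0.78  0.76]
[0.555, -0.306, 0.24, 0.0] slide [-457.4, 214.0, -0.2] rot [-0.0005, 0.0015, 1.1581]
```

View pics/side10.png

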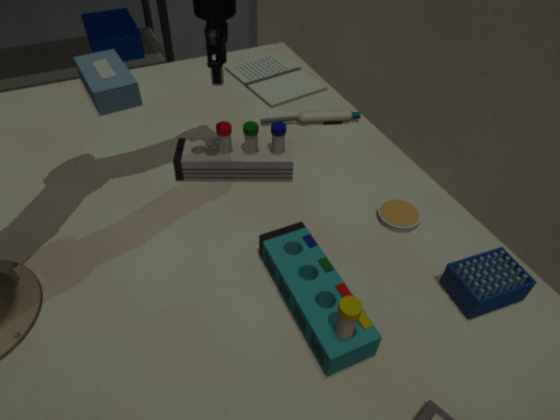

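Red, green and blue all stand seated. Yellow is next.

Emit:
send_rows(
  deltas=[
    {"slide": [-25,12,0],"rotation": [0,0,0.06],"claw": 0},
    {"slide": [-75,35,0],"rotation": [0,0,0.19],"claw": 0},
    {"slide": [-125,58,0],"rotation": [0,0,0.32],"claw": 0},
    {"slide": [-175,82,0],"rotation": [0,0,0.45],"claw": 0},
    {"slide": [-225,105,0],"rotation": [0,0,0.57],"claw": 0},
    {"slide": [-275,129,0],"rotation": [0,0,0.7],"claw": 0},
    {"slide": [-325,152,0],"rotation": [0,0,0.83],"claw": 0},
    {"slide": [-375,175,0],"rotation": [0,0,0.95],"claw": 0},
    {"slide": [-425,199,0],"rotation": [0,0,1.08],"claw": 0},
    {"slide": [-457,214,0],"rotation": [0,0,1.158],"claw": 0},
  ],
)

```text
clock: 30.1
tcp_pos: [0.5537, -0.3096, 0.2394]
tool_rot: [3.14, -0.013, -0.004]
contact_force: [0.1, 1.2, 0.5]
width: 0.0852
```

Emit:
send_rows(
  deltas=[
    {"slide": [0,0,0],"rotation": [0,0,0],"claw": 0},
    {"slide": [0,0,0],"rotation": [0,0,0],"claw": 0},
    {"slide": [0,0,40],"rotation": [0,0,0],"claw": 0},
    {"slide": [0,0,80],"rotation": [0,0,0],"claw": 0},
    {"slide": [0,0,100],"rotation": [0,0,0],"claw": 0},
    {"slide": [0,0,100],"rotation": [0,0,0],"claw": 0},
    {"slide": [0,0,100],"rotation": [0,0,0],"claw": 0},
  ],
)

```text
clock: 30.98
tcp_pos: [0.556, -0.3051, 0.1411]
tool_rot: [3.141, 0.002, 0.0]
contact_force: [0.3, 0.3, 1.0]
width: 0.0853
```

```bash
python3 go.py .555 -.306 .105 0
```

```text
clk 30.98 tcp [ 0.556  -0.3051  0.1411] phi 0.06 zax [ 1.e-04 -2.e-04 -1.e+00] F [0.3 0.3 1. ] w 0.0853 q [ 0.18  0.63  0.35  1.91 -0.34  0.65  0.75]
[0.555, -0.306, 0.105, 0.0] slide [-1.0, 0.9, 36.1] rot [0.0002, -0.0001, 0.001]
```

Emit:
send_rows(
  deltas=[
    {"slide": [-0.8,0.7,15],"rotation": [0,0,0],"claw": 0},
    {"slide": [-0.8,0.7,30],"rotation": [0,0,0],"claw": 0},
    {"slide": [-0.8,0.7,36],"rotation": [0,0,0],"claw": 0},
    {"slide": [-0.8,0.7,36],"rotation": [0,0,0],"claw": 255},
    {"slide": [-0.8,0.7,36],"rotation": [0,0,0],"claw": 255},
    {"slide": [-0.8,0.7,36],"rotation": [0,0,0],"claw": 255},
    {"slide": [-0.8,0.7,36],"rotation": [0,0,0],"claw": 255},
    {"slide": [-0.8,0.7,36],"rotation": [0,0,0],"claw": 255},
  ],
)

```text
clock: 31.98
tcp_pos: [0.555, -0.3064, 0.1049]
tool_rot: [3.141, 0.0, 0.0]
contact_force: [-0.6, -0.4, 6.1]
width: 0.0323
```

Emit:
send_rows(
  deltas=[
    {"slide": [0,0,-5],"rotation": [0,0,0],"claw": 255},
    {"slide": [0,0,-15],"rotation": [0,0,0],"claw": 255},
    {"slide": [0,0,-35],"rotation": [0,0,0],"claw": 255},
    {"slide": [0,0,-60],"rotation": [0,0,0],"claw": 255},
    {"slide": [0,0,-90],"rotation": [0,0,0],"claw": 255},
    {"slide": [0,0,-120],"rotation": [0,0,0],"claw": 255},
    {"slide": [0,0,-140],"rotation": [0,0,0],"claw": 255},
    {"slide": [0,0,-140],"rotation": [0,0,0],"claw": 255},
    {"slide": [0,0,-140],"rotation": [0,0,0],"claw": 255},
  ],
)

```text
clock: 33.1
tcp_pos: [0.5545, -0.3058, 0.2437]
tool_rot: [-3.141, -0.0, 0.002]
contact_force: [-0.1, 0.2, 0.1]
width: 0.0321
```

```bash
python3 go.py .488 .2223 .245 66.4
```

```text
clk 33.10 tcp [ 0.5545 -0.3058  0.2437] phi 0.01 zax [-1.3e-03  4.0e-04 -1.0e+00] F [-0.1  0.2  0.1] w 0.0321 q [ 0.13  0.51  0.43  1.83 -0.27  0.86  0.69]
[0.488, 0.2223, 0.245, 66.4] slide [-66.4, -528.1, -1.0] rot [-0.0011, 0.0009, -1.1587]
```

Emit:
send_rows(
  deltas=[
    {"slide": [-3,-25,0],"rotation": [0,0,-0.05],"claw": 255},
    {"slide": [-9,-70,0],"rotation": [0,0,-0.15],"claw": 255},
    {"slide": [-15,-120,0],"rotation": [0,0,-0.26],"claw": 255},
    {"slide": [-21,-170,0],"rotation": [0,0,-0.37],"claw": 255},
    {"slide": [-28,-220,0],"rotation": [0,0,-0.48],"claw": 255},
    {"slide": [-34,-270,0],"rotation": [0,0,-0.59],"claw": 255},
    {"slide": [-40,-320,0],"rotation": [0,0,-0.7],"claw": 255},
    {"slide": [-46,-365,0],"rotation": [0,0,-0.8],"claw": 255},
    {"slide": [-50,-400,0],"rotation": [0,0,-0.88],"claw": 255},
    {"slide": [-53,-420,0],"rotation": [0,0,-0.92],"claw": 255},
  ],
)

```text
clock: 34.35
tcp_pos: [0.5005, 0.1162, 0.2437]
tool_rot: [-2.81, -1.402, 0.003]
contact_force: [0.5, -1.7, 0.2]
width: 0.0325
```

```bash
python3 go.py .488 .2223 .245 66.4
```

```text
clk 34.35 tcp [0.5005 0.1162 0.2437] phi 53.02 zax [-0.0021 -0.     -1.    ] F [ 0.5 -1.7  0.2] w 0.0325 q [-0.45  0.34  0.15  2.08 -0.08  0.73  0.67]
[0.488, 0.2223, 0.245, 66.4] slide [77.3, -73.8, -1.3] rot [-0.0018, 0.0011, -0.2335]
```

Emit:
send_rows(
  deltas=[
    {"slide": [25,-24,0],"rotation": [0,0,-0.08],"claw": 255},
    {"slide": [52,-51,0],"rotation": [0,0,-0.16],"claw": 255},
    {"slide": [70,-69,0],"rotation": [0,0,-0.22],"claw": 255},
    {"slide": [77.5,-76,0],"rotation": [0,0,-0.238],"claw": 255},
    {"slide": [77.5,-76,0],"rotation": [0,0,-0.238],"claw": 255},
    {"slide": [77.5,-76,25],"rotation": [0,0,-0.238],"claw": 255},
    {"slide": [77.5,-76,50],"rotation": [0,0,-0.238],"claw": 255},
    {"slide": [77.5,-76,70],"rotation": [0,0,-0.238],"claw": 255},
    {"slide": [77.5,-76,74],"rotation": [0,0,-0.238],"claw": 255},
    {"slide": [77.5,-76,74],"rotation": [0,0,-0.238],"claw": 255},
  ],
)

```text
clock: 35.6
tcp_pos: [0.4886, 0.2206, 0.1706]
tool_rot: [2.631, 1.717, -0.001]
contact_force: [-0.2, 0.8, -0.3]
width: 0.0325
```

```bash
python3 go.py .488 .2223 .14 66.4;  python3 - <<'E'
from h import *
d=eyes.snapshot("wrist")
cv2.imwrite("pics/wr11.png",cv2.resize(d["image"][100:350,180:380,::-1],None,fx=2.4,fy=2.4,interpolation=cv2.INTER_CUBIC))
E
```

```text
clk 35.60 tcp [0.4886 0.2206 0.1706] phi 66.26 zax [-5.e-04 -5.e-04 -1.e+00] F [-0.2  0.8 -0.3] w 0.0325 q [-0.57  0.47  0.06  2.1  -0.05  0.57  0.68]
[0.488, 0.2223, 0.14, 66.4] slide [1.3, -1.2, 30.6] rot [-0.0003, 0.0007, -0.0024]
```

View pics/wr11.png

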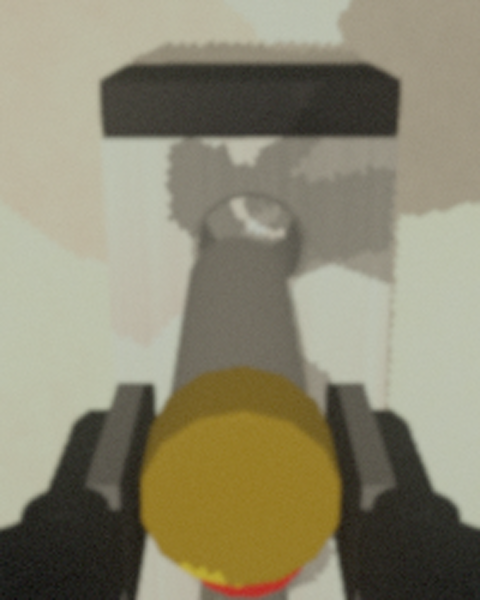

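Yellow's foot at about (245,240) sits about 1.5 mm short of the well centre at about (250,225), in tool +x, and the state numbers agree. I'll correct that and insert.

Emit:
send_rows(
  deltas=[
    {"slide": [1.3,-1.2,0],"rotation": [0,0,-0.002],"claw": 255},
    {"slide": [1.3,-1.2,3],"rotation": [0,0,-0.002],"claw": 255},
    {"slide": [1.3,-1.2,9],"rotation": [0,0,-0.002],"claw": 255},
    {"slide": [1.3,-1.2,16],"rotation": [0,0,-0.002],"claw": 255},
    {"slide": [1.3,-1.2,23],"rotation": [0,0,-0.002],"claw": 255},
    {"slide": [1.3,-1.2,30],"rotation": [0,0,-0.002],"claw": 255},
    {"slide": [1.3,-1.2,30],"rotation": [0,0,-0.002],"claw": 255},
  ],
)

```text
clock: 36.52
tcp_pos: [0.4874, 0.2231, 0.1396]
tool_rot: [-2.627, -1.722, 0.003]
contact_force: [-0.7, -0.1, -1.0]
width: 0.0322
```

```bash
python3 go.py .488 .2223 .1052 66.4
```

```text
clk 36.52 tcp [0.4874 0.2231 0.1396] phi 66.47 zax [-1.6e-03 -6.0e-04 -1.0e+00] F [-0.7 -0.1 -1. ] w 0.0322 q [-0.57  0.52  0.05  2.12 -0.06  0.5   0.68]
[0.488, 0.2223, 0.1052, 66.4] slide [-0.4, 0.9, 34.4] rot [-0.0013, 0.0012, 0.0012]
```

Emit:
send_rows(
  deltas=[
    {"slide": [-0.3,0.4,8],"rotation": [0,0,0],"claw": 255},
    {"slide": [-0.3,0.4,17],"rotation": [0,0,0],"claw": 255},
    {"slide": [-0.3,0.4,25],"rotation": [0,0,0],"claw": 255},
    {"slide": [-0.3,0.4,31],"rotation": [0,0,0],"claw": 255},
    {"slide": [-0.3,0.4,35],"rotation": [0,0,0],"claw": 255},
    {"slide": [-0.3,0.4,35],"rotation": [0,0,0],"claw": 255},
  ],
)

```text
clock: 37.28
tcp_pos: [0.4879, 0.2227, 0.1051]
tool_rot: [-2.628, -1.722, 0.001]
contact_force: [-0.4, 0.3, -1.6]
width: 0.0323
```

Emit:
send_rows(
  deltas=[
    {"slide": [0,0,0],"rotation": [0,0,0],"claw": 0},
    {"slide": [0,0,0],"rotation": [0,0,0],"claw": 0},
    {"slide": [0,0,0],"rotation": [0,0,0],"claw": 0},
    {"slide": [0,0,0],"rotation": [0,0,0],"claw": 0},
    {"slide": [0,0,-20],"rotation": [0,0,0],"claw": 0},
    {"slide": [0,0,-60],"rotation": [0,0,0],"claw": 0},
    {"slide": [0,0,-110],"rotation": [0,0,0],"claw": 0},
    {"slide": [0,0,-135],"rotation": [0,0,0],"claw": 0},
    {"slide": [0,0,-135],"rotation": [0,0,0],"claw": 0},
    {"slide": [0,0,-135],"rotation": [0,0,0],"claw": 0},
  ],
)

```text
clock: 38.52
tcp_pos: [0.4875, 0.2225, 0.2397]
tool_rot: [-2.627, -1.722, 0.002]
contact_force: [-0.1, 1.3, -0.1]
width: 0.0854
```

```bash
python3 go.py .55 .2 .3 66.4; python3 - <<'E'
from h import *
W={"yellow":(.488,.2223),"red":(.543,.1987),"green":(.598,.1748),"blue":(.653,.1508)}
for n in ("side","scene"):
    d=eyes.snapshot(n)
    cv2.imwrite(f"pics/{n}12.png",d["image"][:,:,::-1])
    for c,w in W.items():
        p=proj(d,(*w,.115))
        print(n,c,p.round(1),[b[:2] for b in blobs(d,c,100,25,60) if np.hypot(*(np.array(b[1])-p))<15])
E
```

```text
clk 38.52 tcp [0.4875 0.2225 0.2397] phi 66.47 zax [-1.3e-03 -5.0e-04 -1.0e+00] F [-0.1  1.3 -0.1] w 0.0854 q [-0.59  0.37  0.08  2.03 -0.04  0.74  0.67]
[0.55, 0.2, 0.3, 66.4] slide [4.2, 66.2, -60.3] rot [-0.001, 0.001, 0.0013]
side yellow [195.6 128. ] [(np.int32(208), (np.float64(195.8), np.float64(128.31)))]
side red [223. 128.] [(np.int32(200), (np.float64(223.24), np.float64(128.25)))]
side green [250.3 128.2] [(np.int32(175), (np.float64(250.26), np.float64(128.2)))]
side blue [277.6 128.3] [(np.int32(178), (np.float64(278.01), np.float64(128.06)))]
scene yellow [361.4 149.5] [(np.int32(173), (np.float64(361.16), np.float64(149.11)))]
scene red [363.5 166.7] [(np.int32(193), (np.float64(363.02), np.float64(166.15)))]
scene green [365.6 185.3] [(np.int32(177), (np.float64(365.34), np.float64(184.51)))]
scene blue [367.9 205.5] [(np.int32(170), (np.float64(367.51), np.float64(204.47)))]
```

View pics/side12.png

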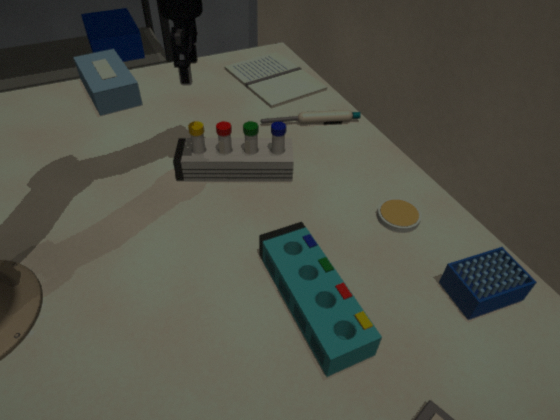

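View pics/scene12.png

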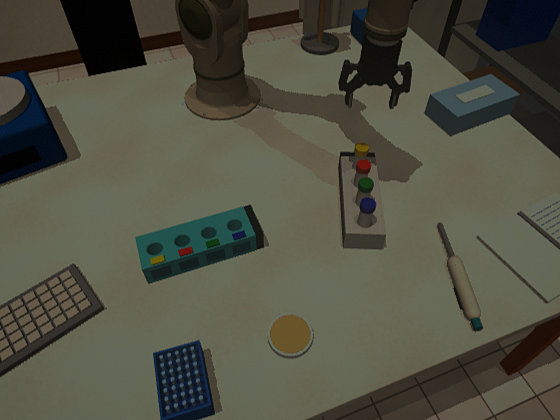

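Both views show all four tubes upright, with yellow nearest the block's black end, then red, green and blue. The caps are within about 1 px of their predicted fully-seated positions, the rack is empty and the gripper is clear. I'm handing it in.

```bash
python3 -c "
from workcell import close_job; print(close_job())"
```

```text
the job is handed in; nothing more can be done
None
```

I moved all four tubes from the rack into the aluminium block in reverse order and handed the job in at about 38.6 s, well inside the 109 s limit. From the block's black end they now stand yellow, red, green, blue; on the rack, blue was nearest the black end.

- **Seating:** In the last side and scene pictures, each cap was within about 1 px of where a fully seated tube should appear. At the scale of those pictures, that resolves height to about 2–3 mm. All tubes looked upright, the rack was empty, and the gripper was open and about 115 mm above the caps.
- **Forces:** The end-of-move readings never exceeded about 6.5 N, and those peaks came while gripping. I did not see the values within each move.
- **Disagreements:** The scene and side cameras differed by about 2 mm on the well positions, so I used the average. One wrist view, taken while the arm was still settling, disagreed by 2–4 mm. I checked the foot-to-well alignment just above the block before each insertion, and yellow needed a correction of about 1.5 mm.

No check failed, and the system gave no verdict when I handed the job in.

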